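Fit the recipe-card holder and hold the telescopic stand at full height

TASK

Fit the wooden card holder onto the square spigot of the telescopic stand, fully down on its seat and with the card slot in line with the stand's crosspiece, and let go of it. Then squeeze the stand's black grip so that its side button is pressed, pull the grip straight up past the first stop to the second stop (the top of its travel), and finish while still holding it up there with the button squeezed and the holder still seated. Leave the jars and the glass alone.

Things in the scene. Friction and masses are not known exactly. Their poses are not given: they have to be found in the camera images.
- stand: immovable telescopic stand: dark round base 120 mm across, upright tube with black collar 38 mm across ending 100 mm up. A mast slides up out of it with a level crosspiece 28 mm wide (top 121 mm up while down; y -23 to +127 mm), a black grip on the tube's axis and a spigot. Origin: centre of the base's underside. x points from the button's side to the back, y from grip to spigot
- grip (a point): middle of the grip at the button's height; rises with the mast; axes as the stand's. Upright black block 28 mm thick (x), 32 mm wide (y); top 27 mm above this point, foot on the crosspiece 37 mm below. Button in its -x face: 20 mm wide, 30 mm high, centred at this height, standing 6 mm out (1 mm when pressed). Take it from above, fingers closing along x: one on the button, one on the back
- spigot (a point): centre of the spigot's foot, on the upper face of its round seat (42 mm across), 110 mm along y from the grip; rises with the mast; axes as the stand's. The spigot stands up 24 mm from here, 16 mm square with sides along x and y; its top 7 mm taper to about 9 mm
- holder: loose wooden recipe-card holder, about 0.09 kg, upright: block 30 mm thick (x), 60 mm long (y), 54 mm high, with a 5 mm wide, 14 mm deep card slot along y in its top. Origin: centre of its underside, where a square bore opens, 19 mm wide with sides along x and y, 28 mm deep. Seated, its underside lies on the seat (origins coincide). Take it from above across its thickness
- mast (a joint): how far the mast is drawn up, m: 0 down (as it starts), 0.045 first stop, 0.090 second stop, a hard end. With the button out a catch locks it at 0 and at the first stop (a few mm of play); pressed, it runs free past the first stop. The second stop has no catch: weight and a spring (6 to 8 N in all) draw the mast down when let go
- button (a joint): how far the button is pressed in, m: 0 out, 0.005 fully in; the catch is free from 0.003 on. It takes 3 N to start and 6 N to press fully, and springs back out
- honey: jar of honey with a green lid, 68 mm wide, 84 mm high, standing loose; origin at the centre of its underside; to be left alone
- spice: spice jar with a green cap, 46 mm across, 106 mm high, standing loose; origin at the centre of its underside; to be left alone
- tumbler: clear drinking glass, 80 mm across, 88 mm high, standing loose; origin at the centre of its underside; to be left alone
There are look-alikes about, which are no part of the job. There is more than one size of the holder; the job needs the larger.

How it is judged:
By the outcome, as a careful person would: the job done as asked, in the order asked, and still so for the second after the job is handed in, while the arm keeps its last pose, push and grip.
It also fails if it takes over 48 s, if anything falls off the work surface, if the arm or the gripper's body presses on something with over 40 N, if the wrist force passes 120 N, or if a joint passes its speed limit or range.

ROBOT

A 6-joint arm with a two-finger parallel gripper is mounted at the origin on a cart in front of the work surface, level with it; the furniture and walls round the work are solid. World frame = base frame: x ahead of the robot, y to its left, z up, the work surface at z = 0. Lengths are in mm, angles in rad, forces in N, time in s.
With the tool pointing down it reaches from about 275 to 1000 mm from the base axis. Payload 8.4 kg.
Tool frame: the origin (TCP) lies midway between the tips of the shut fingers; the grasp point (between the pads) lies 19 mm behind it (ctrl.grip_depth is the distance from the TCP to the grasp point, in mm); z points along the fingers, y is the line along which they close (so a half turn about z gives the same grasp; the last joint's range is limited). The gripper opens to 85 mm and grips with 20 to 120 N. Pads are 22 mm wide; open, the fingers measure 114 mm over their backs; the gripper's body (76 mm by 85 mm) begins 54 mm behind the grasp point. The pads swing forward as they close: fully open they stand 13 mm farther back than shut.
Start: joints at [1.185, 0.353, 1.633, -0, 1.155, -0.002], TCP at [234.028, 579.533, 231.281] pointing down, gripper open.
Joint ranges: [-2.63, 2.63], [-0.92, 2.1], [0.06, 2.66], [-1.3, 4.44], [0, 2.69], [-3.02, 3.02]. Speed limits (rad/s): [2.22, 2.22, 2.79, 3.14, 3.14, 3.14].

INTERFACE

Orientations are given as a unit quaternion [x, y, z, w].
In Python, from workcell import readout, eyes, order, ctrl gives the robot as it stands.
- The arm moves only by the tool carry_out, never from a script. Its argument "plan" is one flat list of numbers, 5 for each row, row after row: the closure, from -1 (fully open) to 1 (shut), then the shift along the tool's x, y, z in mm, then the turn about the tool's z in rad. A call has 1 to 5 rows; each row is the pose to reach, as a shift and turn from the pose commanded when the call began, along the tool's axes at that moment; what a row does not reach only later rows make up. A row lasts 1/8 s, in which the tool goes at most 62.5 mm and 10.7 degrees, less where a joint would pass 70% of its speed; a pose out of reach is approached as far as the arm can. A call with a gripper value outside its range is refused whole. The fingers move at their own pace and stop on an object; "grip_force" is the grip in N (left out, the last holds). Time passes only in rows, so rows that repeat a pose let the fingers close. It gives the time, the measured TCP pose, the force, the opening and the grip force at its end, in the units of the state.
- readout.get_obs(): the state, without advancing time (a new reading comes with each control period).
- eyes.capture(name): name is "scene" or "top" or "wrist"; returns the picture (400x640x3 uint8, red, green, blue); there is no depth.
- eyes.camera_params(name): a dict with "fx", "fy", "cx", "cy" (pixels), "D" ([k1, k2, p1, p2, k3] as OpenCV has them; the pictures are not rectified), "extrinsics" (4x4, takes a point from camera to world coordinates). Camera axes: x right, y down, z forward; pixel columns grow to the right and rows downward; lengths in mm; the calibration is good to about 2 mm. A picture is of the moment at which its call begins: read the wrist's pose just before it. camera_params takes no time and is no camera call; for the wrist camera it gives the pose at the moment of the call.
- order.finish_job(): hands the job in; it is judged then, once.
The state is a dict: "time": time; "joint_positions": joint angles; "qd": joint speeds; "effort": joint torques, N m; "position": TCP position; "tcp_rot": TCP orientation; "force": force on the tool from outside, world axes, zero at the start; "wrist_torque": the same for the moment, N m; "gripper_width": finger opening in mm; "finger_force": force on a finger pad.
Only numpy, scipy, OpenCV 4.12 (cv2) and the standard library are available. Lean on these libraries where they do the work, as an engineer would, in place of code of your own. Each camera call takes 0.05 s, during which the arm holds its last target. There are 200 camera calls.

## Working session

There is one attempt and no reset: what is moved stays moved. The work goes in short steps, Python scripts to look and compute and a tool call to move; the robot and the scene stay as the last step left them, time stands still between calls to the robot, and variables do not carry over. Pictures are saved under pics/ and viewed, at most 10 in all, crops included, and the job is handed in when it is done.

Besides the shell and the picture viewer there is one more tool, called after "Emit:" as name(argument=value, ...), one argument or row to a line, values as JSON. carry_out: Moves the arm, as the interface text tells. Its arguments: {"type":"object","properties":{"plan":{"type":"array"},"grip_force":{"type":"number"}},"required":["plan"]}

```bash
mkdir -p pics
cat > h.py <<'E'
import numpy as np,cv2
from workcell import readout,eyes,order,ctrl
def snap(n,f):
    p=eyes.camera_params(n); im=eyes.capture(n); cv2.imwrite('pics/'+f,im[:,:,::-1]); np.savez('pics/'+f+'.npz',im=im,**{k:np.array(v) for k,v in p.items()}); return im,p
def ray(p,u,v):
    K=np.array([[p['fx'],0,p['cx']],[0,p['fy'],p['cy']],[0,0,1.]])
    q=cv2.undistortPoints(np.array([[[u,v]]],float),K,np.array(p['D'],float))[0,0]
    T=np.array(p['extrinsics']); d=T[:3,:3]@np.array([q[0],q[1],1]); return T[:3,3],d
def onz(p,u,v,z):
    o,d=ray(p,u,v); return o+d*(z-o[2])/d[2]
def load(f):
    return dict(np.load('pics/'+f+'.npz'))
def proj(p,X):
    K=np.array([[p['fx'],0,p['cx']],[0,p['fy'],p['cy']],[0,0,1.]]);T=np.linalg.inv(np.array(p['extrinsics']))
    return cv2.projectPoints(np.array(X,float).reshape(-1,1,3),cv2.Rodrigues(T[:3,:3])[0],T[:3,3],K,np.array(p['D'],float))[0][:,0]
E
python3 - <<'E'
from h import *
a,_=snap('scene','s0.png');b,_=snap('top','t0.png')
print(readout.get_obs()); print(ctrl.grip_depth)
E
```

```text
{'time': 0.1, 'joint_positions': array([ 1.18463199e+00,  3.53615176e-01,  1.63406515e+00,  2.45034439e-05,
        1.15522072e+00, -2.36966342e-03]), 'qd': array([ 0.00065504, -0.00167169, -0.00305185,  0.00174498,  0.0004786 ,
        0.00026518]), 'effort': array([ 4.75658708e-04, -6.06360483e+01, -3.42820036e+01,  1.42693980e-05,
        3.85600200e-03,  1.70671711e-05]), 'position': array([233.83566576, 579.13385974, 230.61179683]), 'tcp_rot': array([ 1.90726570e-01,  9.81642984e-01, -6.39724918e-04, -1.37285298e-04]), 'force': array([-0.15137607,  0.11118566,  0.19416233]), 'wrist_torque': array([-0.0303771 , -0.02031231, -0.0206832 ]), 'finger_force': 0.0, 'gripper_width': 85.83189918206712}
18.700000000000003
```

View pics/s0.png

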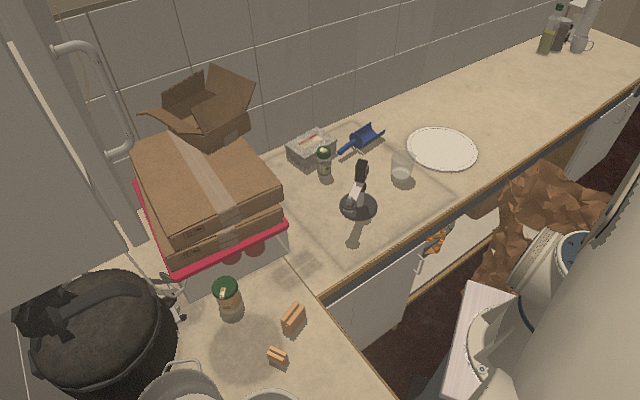

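View pics/t0.png

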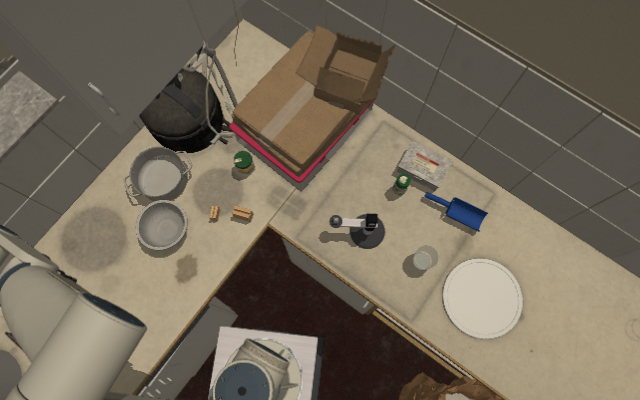

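The scene view shows the larger holder at (293,317) and the stand at (358,205). In the top view the larger holder is at (242,213), the smaller at (214,213), the grip at (371,220) and the spigot at (336,221). I'll enlarge the top view for measuring.

Run:
```python
from h import *
t=cv2.imread('pics/t0.png');s=cv2.imread('pics/s0.png')
a=cv2.resize(t[190:250,200:400],None,fx=4,fy=4,interpolation=3)
b=cv2.resize(s[150:222,300:400],None,fx=4,fy=4,interpolation=3)
c=cv2.resize(s[296:368,256:356],None,fx=4,fy=4,interpolation=3)
cv2.imwrite('pics/c0.png',np.vstack([a,np.hstack([b,c])]))
p=load('t0.png');print(p['extrinsics'],p['fx'])
for n,u,v,z in [('holder',242,212,54),('small',214,212,40),('base',367,231,5),('griptop',371.5,221,185),('spig',336,221,140),('honey',243,160,84),('spice',402,182,106),('tumbler',425,258,60)]: print(n,onz(p,u,v,z).round(1))
```

```text
[[ 1.12545238e-01 -9.53004202e-01  2.81276663e-01  1.26454732e+02]
 [-9.93644892e-01 -1.08466878e-01  3.00793159e-02 -1.84071373e+02]
 [ 1.84348717e-03 -2.82874403e-01 -9.59155188e-01  1.61352140e+03]
 [ 0.00000000e+00  0.00000000e+00  0.00000000e+00  1.00000000e+00]] 485.464620656168
holder [519.7 135.7  54. ]
small [512.6 232.3  40. ]
base [ 514.  -286.8    5. ]
griptop [ 503.1 -286.2  185. ]
spig [ 502.4 -179.   140. ]
honey [692.2 155.5  84. ]
spice [ 666.8 -380.   106. ]
tumbler [ 432.7 -477.7   60. ]
```

View pics/c0.png

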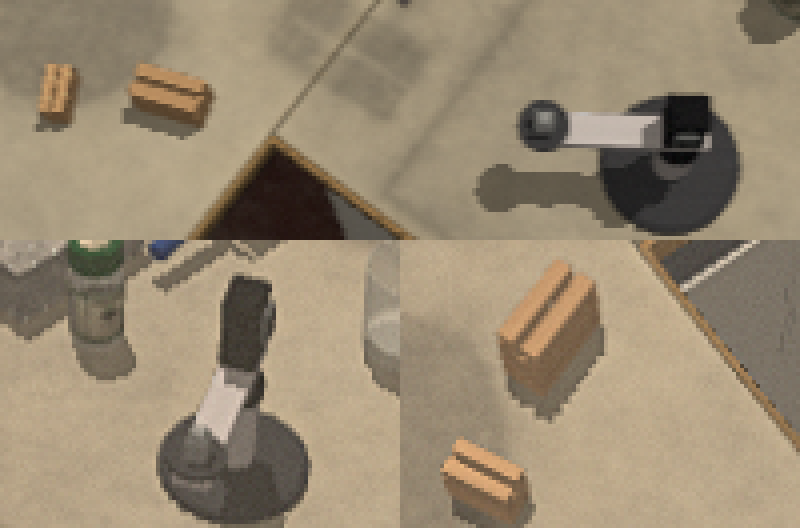

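```bash
cat >> h.py <<'E'
from scipy.spatial.transform import Rotation as Ro
def go(X,ang):
    """shift & turn for TCP to X with tool y along world angle ang (mod pi)"""
    o=readout.get_obs();R=Ro.from_quat(o['tcp_rot']).as_matrix()
    s=R.T@(np.array(X)-o['position']);y=R[:,1];cur=np.arctan2(y[1],y[0])
    t=-(ang-cur);t=(t+np.pi/2)%np.pi-np.pi/2
    print('t',round(o['time'],2),'pos',o['position'].round(1),'cur yaw',round(cur,3),'q6',o['joint_positions'][5].round(2),'z-axis',R[:,2].round(4),'shift',s.round(1),'turn',round(t,3),'or',round(t-np.sign(t)*np.pi,3),'F',o['force'].round(1),'w',round(o['gripper_width'],1),'ff',o['finger_force'])
E
python3 - <<'E'
from h import *
p=load('t0.png')
a=onz(p,233.25,210,54);b=onz(p,251.75,213.25,54);print(a,b,np.arctan2(*(a-b)[[1,0]]))
sp=onz(p,335.75,220.,148);g=onz(p,372.2,218,185);print(sp,g,np.arctan2(*(sp-g)[[1,0]]))
q=eyes.camera_params('wrist');T=np.array(q['extrinsics']);o=readout.get_obs();R=Ro.from_quat(o['tcp_rot']).as_matrix()
print('cam in tool',(R.T@(T[:3,3]-o['position'])).round(1),(R.T@T[:3,:3]).round(2),q['fx'])
go([520,137,230],-0.24)
E
```

```text
[523.22931021 165.86823954  54.        ] [519.11795876 102.76888211  54.        ] 1.5057315103359652
[ 503.51183108 -177.86408878  148.        ] [ 512.7458591  -287.48278477  185.        ] 1.6548356317489115
cam in tool [  70.2    1.1 -143. ] [[-0.   -0.96 -0.27]
 [ 1.   -0.   -0.  ]
 [ 0.   -0.27  0.96]] 285.4489800054221
t 0.1 pos [233.8 579.1 230.6] cur yaw 1.187 q6 -0.0 z-axis [-5.0e-04 -1.2e-03 -1.0e+00] shift [-430.9 -302.8    1. ] turn 1.427 or -1.715 F [-0.2  0.1  0.2] w 85.8 ff 0.0
```

Emit:
carry_out(
  plan=[-1, -431, -303, 20, 1.25, -1, -431, -303, 20, 1.25, -1, -431, -303, 20, 1.25, -1, -431, -303, 20, 1.25, -1, -431, -303, 20, 1.25],
  grip_force=30,
)

```text
time: 0.72
position: [404.3, 315.5, 219.3]
tcp_rot: [0.616, 0.788, -0.0, 0.0]
force: [1.2, 0.6, 0.4]
gripper_width: 85.6
finger_force: 0.0
```

Run:
```python
from h import *
go([520,137,210],-0.065)
```

```text
t 0.72 pos [404.3 315.5 219.3] cur yaw 0.244 q6 0.42 z-axis [ 0.e+00 -1.e-04 -1.e+00] shift [-201.2   69.2    9.3] turn 0.309 or -2.833 F [1.2 0.6 0.4] w 85.6 ff 0.0
```

Emit:
carry_out(
  plan=[-1, -190, 65, 9, 0.3, -1, -190, 65, 9, 0.3, -1, -190, 65, 9, 0.3, -1, -190, 65, 9, 0.3, -1, -190, 65, 9, 0.3],
)

```text
time: 1.35
position: [513.5, 148.8, 210.1]
tcp_rot: [0.725, 0.688, -0.0, -0.0]
force: [-0.5, 0.9, 0.7]
gripper_width: 85.5
finger_force: 0.0
```

Run:
```python
from h import *
go([520,137,210],-0.065)
im,p=snap('wrist','w1.png')
print(proj(p,[[520,137,54],[520,137,0]]))
```

```text
t 1.35 pos [513.5 148.8 210.1] cur yaw -0.052 q6 0.33 z-axis [-9.e-04  1.e-04 -1.e+00] shift [-11.4   7.1   0.1] turn 0.013 or -3.129 F [-0.5  0.9  0.7] w 85.5 ff 0.0
[[327.55376524 199.57049153]
 [326.50029903 188.34526228]]
```

View pics/w1.png

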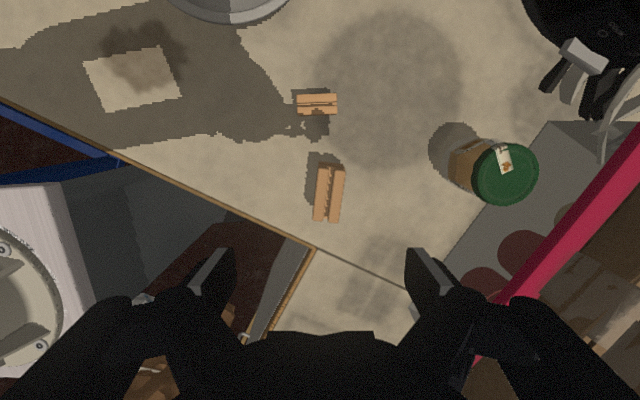

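The wrist view shows the larger holder with its top face centred near (330,193), the slot running from (332,166) to (327,221), and the smaller one at (317,103). I'll fit the top face.

```bash
cat >> h.py <<'E'
def face(f,box,z,mx=170):
    p=load(f);im=p['im'];u0,v0,u1,v1=box;c=im[v0:v1,u0:u1].astype(int)
    m=((c[...,0]-c[...,2]>45)&(c[...,0]>mx)).astype(np.uint8)
    m=cv2.morphologyEx(m,cv2.MORPH_CLOSE,np.ones((7,7)))
    n,l,s,_=cv2.connectedComponentsWithStats(m);k=1+np.argmax(s[1:,4])
    v,u=np.where(l==k);X=np.array([onz(p,a+u0,b+v0,z)[:2] for a,b in zip(u,v)],np.float32)
    (cx,cy),(w,h),a=cv2.minAreaRect(X);e=cv2.boxPoints(((cx,cy),(w,h),a));d=e[1]-e[0] if np.linalg.norm(e[1]-e[0])>np.linalg.norm(e[2]-e[1]) else e[2]-e[1]
    if d[1]<0:d=-d
    print('rect',cx,cy,w,h,'long ang',np.arctan2(d[1],d[0]),'mean',X.mean(0),len(X)); return cx,cy,np.arctan2(d[1],d[0])
E
python3 - <<'E'
from h import *
face('w1.png',(300,150,360,235),54)
face('w1.png',(300,150,360,235),54,195)
im=load('w1.png')['im'];print(im[200,305:350].tolist())
E
```

```text
rect 520.8408203125 140.85903930664062 55.831886291503906 26.66450309753418 long ang 1.3937438 mean [520.9736  141.87021] 1179Traceback (most recent call last):
  File "<stdin>", line 3, in <module>
  File "h.py", line 27, in face
    n,l,s,_=cv2.connectedComponentsWithStats(m);k=1+np.argmax(s[1:,4])
                                                    ~~~~~~~~~^^^^^^^^^
    return _wrapfunc(a, 'argmax', axis=axis, out=out, **kwds)
    return bound(*args, **kwds)
ValueError: attempt to get argmax of an empty sequence
```

Run:
```python
from h import *
p=load('w1.png')
a=onz(p,332,167,54);b=onz(p,327,221,54);print(a,b,np.arctan2(*(a-b)[[1,0]]))
go([521,141,150],-0.16)
```

```text
[526.32212177 172.25911114  54.        ] [518.24733281 112.40725578  54.        ] 1.4366931148737134
t 1.4 pos [513.1 149.7 210.2] cur yaw -0.051 q6 0.33 z-axis [-9.e-04  2.e-04 -1.e+00] shift [-8.3  8.4 60.2] turn 0.109 or -3.033 F [0.2 0.3 0.2] w 85.2 ff 0.0
```

Emit:
carry_out(
  plan=[-1, -8, 8, 60, 0.105, -1, -8, 8, 60, 0.105, -1, -8, 8, 60, 0.105, -1, -8, 8, 60, 0.105],
)

```text
time: 1.9
position: [521.9, 142.0, 152.4]
tcp_rot: [0.759, 0.651, 0.001, 0.001]
force: [-0.2, -0.7, 0.1]
gripper_width: 85.3
finger_force: 0.0
```

Run:
```python
from h import *
go([521,141,18],-0.155)
im,p=snap('wrist','w2.png')
q=proj(p,[[521,141,54]])[0];print(q)
u,v=q.astype(int)
face('w2.png',(u-50,v-60,u+50,v+60),54)
cv2.imwrite('pics/w2c.png',cv2.resize(im[max(0,v-80):v+80,u-100:u+100,::-1],None,fx=3,fy=3))
```

```text
t 1.9 pos [521.9 142.  152.4] cur yaw -0.153 q6 0.42 z-axis [ 2.7e-03  8.0e-04 -1.0e+00] shift [ -1.2  -1.1 134.4] turn 0.002 or -3.14 F [-0.2 -0.7  0.1] w 85.3 ff 0.0
[320.0414618  205.52464512]
rect 526.6646728515625 153.93209838867188 11.653229713439941 28.562419891357422 long ang 1.6649808 mean [526.8419  153.93153] 124
```

View pics/w2c.png

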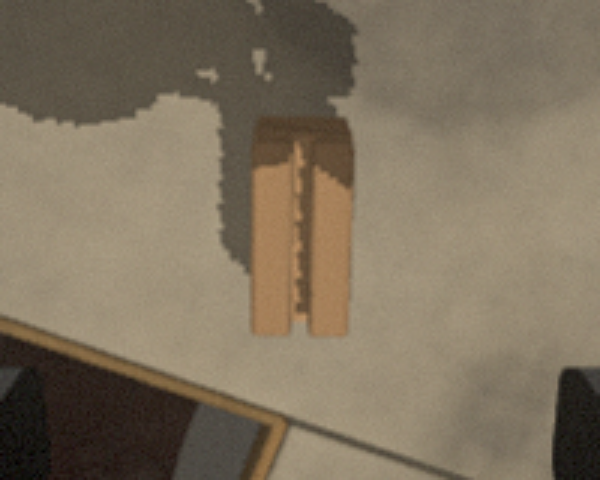

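The close view shows the holder's top face centred at about (320,203), edges parallel to the fingers. The gripper is on centre to about 1–2 mm, so I descend and grasp.

Emit:
carry_out(
  plan=[-1, 1, 0, 60, 0, -1, 1, 0, 110, 0, -1, 1, 0, 134, 0, -1, 1, 0, 134, 0, 1, 1, 0, 134, 0],
  grip_force=35,
)

```text
time: 2.58
position: [522.5, 142.3, 18.0]
tcp_rot: [0.76, 0.65, 0.001, 0.0]
force: [1.1, 1.1, 0.6]
gripper_width: 69.8
finger_force: 0.0
```

Emit:
carry_out(
  plan=[1, 0, 0, 0, 0, 1, 0, 0, 0, 0, 1, 0, 0, 0, 0, 1, 0, 0, 0, 0, 1, 0, 0, 0, 0],
)

```text
time: 3.2
position: [522.0, 142.1, 17.5]
tcp_rot: [0.76, 0.65, 0.001, 0.0]
force: [-1.0, -0.4, 7.3]
gripper_width: 29.7
finger_force: 34.2
```

Run:
```python
from h import *
go([521,141,18],-0.155)
```

```text
t 3.2 pos [522.  142.1  17.5] cur yaw -0.156 q6 0.42 z-axis [ 1.5e-03  5.0e-04 -1.0e+00] shift [-1.2 -0.8 -0.5] turn -0.001 or 3.141 F [-1.  -0.4  7.3] w 29.7 ff 34.211643263697624
```

Run:
```python
from h import *
go([504,-205,270],0.05)
```

```text
t 3.2 pos [522.  142.1  17.5] cur yaw -0.156 q6 0.42 z-axis [ 1.5e-03  5.0e-04 -1.0e+00] shift [-345.5   36.4 -252.7] turn -0.206 or 2.936 F [-1.  -0.4  7.3] w 29.7 ff 34.211643263697624
```

Emit:
carry_out(
  plan=[1, 0, 0, -60, 0, 1, 0, 0, -120, 0, 1, -60, 0, -180, -0.1, 1, -120, 0, -240, -0.2, 1, -180, 0, -250, -0.2],
)

```text
time: 3.82
position: [499.3, -2.5, 253.5]
tcp_rot: [0.69, 0.724, 0.001, 0.001]
force: [0.4, -0.4, -0.6]
gripper_width: 29.9
finger_force: 35.3
```

Run:
```python
from h import *
go([504,-205,270],0.05)
```

```text
t 3.83 pos [499.3  -2.5 253.5] cur yaw 0.047 q6 -0.06 z-axis [ 0.0038  0.     -1.    ] shift [-202.5   -4.8  -16.4] turn -0.003 or 3.139 F [ 0.4 -0.4 -0.6] w 29.9 ff 35.25842349976301
```

Emit:
carry_out(
  plan=[1, -60, 1, -10, 0, 1, -120, 1, -16, 0, 1, -170, 1, -16, 0, 1, -170, 1, -16, 0, 1, -170, 1, -16, 0],
)

```text
time: 4.45
position: [506.9, -171.3, 266.6]
tcp_rot: [0.692, 0.722, 0.0, -0.0]
force: [0.1, -0.2, -0.2]
gripper_width: 29.7
finger_force: 35.3
```

Run:
```python
from h import *
go([504,-205,270],0.05)
im,p=snap('wrist','w3.png')
print(proj(p,[[504,-178,150]]))
```

```text
t 4.45 pos [ 506.9 -171.3  266.6] cur yaw 0.044 q6 -0.37 z-axis [-3.e-04  5.e-04 -1.e+00] shift [-33.6  -4.4  -3.4] turn -0.006 or 3.135 F [ 0.1 -0.2 -0.2] w 29.7 ff 35.26292530819774
[[317.44248194 205.78038025]]
```

View pics/w3.png

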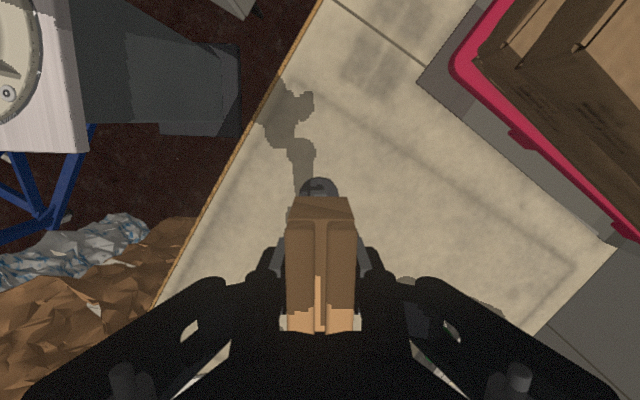

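The held holder covers the spigot; its seat is just visible at (318,187). I'll move further on for a clear view.

Emit:
carry_out(
  plan=[1, -60, -3, 0, 0, 1, -75, -3, 0, 0, 1, -75, -3, 0, 0, 1, -75, -3, 0, 0],
)

```text
time: 5.0
position: [507.6, -245.0, 266.5]
tcp_rot: [0.691, 0.723, 0.0, -0.0]
force: [-0.0, -0.1, -1.4]
gripper_width: 29.5
finger_force: 35.2
```

Run:
```python
from h import *
go([504,-205,270],0.05)
im,p=snap('wrist','w4.png')
u,v=proj(p,[[504,-178,150]])[0].astype(int);print(u,v,v-110,u-133)
cv2.imwrite('pics/w4c.png',cv2.resize(im[max(0,v-60):v+140,u-130:u+130,::-1],None,fx=3,fy=3))
```

```text
t 5.0 pos [ 507.6 -245.   266.5] cur yaw 0.045 q6 -0.5 z-axis [-4.e-04  8.e-04 -1.e+00] shift [40.2 -1.8 -3.4] turn -0.005 or 3.137 F [-0.  -0.1 -1.4] w 29.5 ff 35.23820623755455
320 125 15 187
```

View pics/w4c.png

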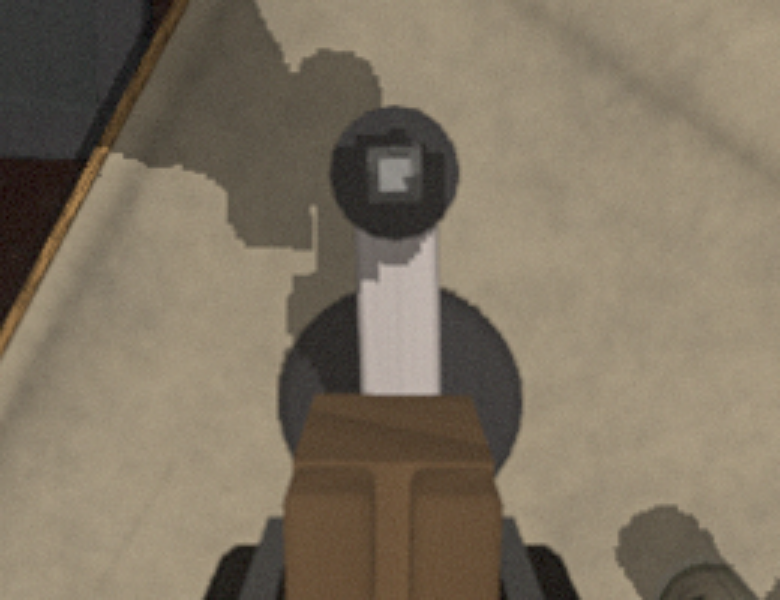

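The spigot top is at about (321.3,123) in the full image, concentric with its seat. The crosspiece midline runs from (322.5,148) to (323.5,195), and the held holder's lower near edge lies at crop y≈395.

Run:
```python
from h import *
p=load('w4.png');C=lambda x,y:(190+x/3,65+y/3)
o=readout.get_obs();R=Ro.from_quat(o['tcp_rot']).as_matrix()
for z in (123,127,131):
  a,b,c,d=[onz(p,*C(*q),z) for q in [(330,173),(459,173),(394.5,107),(394.5,240)]]
  print(z,'seat dia',np.linalg.norm(a-b),np.linalg.norm(c-d),'ctr',((a+b)/2)[:2],((c+d)/2)[:2])
print('spig top',onz(p,*C(394,174),150))
m1=onz(p,*C(397.5,250),121);m2=onz(p,*C(400.5,390),121)
print('bar',m1,m2,np.arctan2(*(m1-m2)[[1,0]])-np.pi/2)
for e in [((357,245),(361,393)),((438,245),(440,393))]:
  a,b=[onz(p,*C(*q),121) for q in e];print(a[:2],np.arctan2(*(a-b)[[1,0]])-np.pi/2)
zb=o['position'][2]-18
for z,q in [(zb,(313,395)),(zb,(472,395)),(zb+54,(299,462)),(zb+54,(492,462))]:
  print('hold edge tool xyz',R.T@(onz(p,*C(*q),z)-o['position']))
print(o['position'])
```

```text
123 seat dia 41.6967948636948 41.64433253531183 ctr [ 505.19149801 -175.59875392] [ 505.21691321 -176.15032046]
127 seat dia 41.11481782315503 41.06308773020433 ctr [ 505.17152519 -175.58852775] [ 505.19658567 -176.13239588]
131 seat dia 40.53284078261526 40.48184292509683 ctr [ 505.15155238 -175.57830158] [ 505.17625813 -176.11447129]
spig top [ 504.92383297 -175.83160044  150.        ]
bar [ 507.33197542 -200.33889976  121.        ] [ 510.61730206 -248.32890555  121.        ] 0.06835191326622314
[ 493.80734249 -199.29133929] 0.06155387920332456
[ 520.70358295 -198.09572103] 0.07287093194995609
hold edge tool xyz [ 28.17959078 -15.78277465  18.0207648 ]
hold edge tool xyz [28.14014984 15.11308171 18.01394825]
hold edge tool xyz [ 33.19129427 -12.83152393 -35.97682028]
hold edge tool xyz [ 33.15897976  12.65461996 -35.98244315]
[ 507.70469362 -245.03690177  266.62114386]
```

Run:
```python
from h import *
go([505,-174.4,180],0.067)
```

```text
t 5.05 pos [ 507.7 -245.   266.6] cur yaw 0.046 q6 -0.5 z-axis [-2.e-04  6.e-04 -1.e+00] shift [70.6  0.5 86.7] turn -0.021 or 3.12 F [-0.4 -0.4 -0.3] w 29.9 ff 35.2387486025691
```

Emit:
carry_out(
  plan=[1, 50, 0.5, 0, -0.021, 1, 70.5, 0.5, 20, -0.021, 1, 70.5, 0.5, 60, -0.021, 1, 70.5, 0.5, 80, -0.021, 1, 70.5, 0.5, 80, -0.021],
)

```text
time: 5.68
position: [504.0, -174.6, 185.5]
tcp_rot: [0.683, 0.73, -0.001, -0.001]
force: [0.6, -0.7, -0.4]
gripper_width: 29.7
finger_force: 35.3
```

Run:
```python
from h import *
im,p=snap('scene','s5.png');go([505,-174.4,180],0.067)
u,v=proj(p,[[505,-175,150]])[0].astype(int);print(u,v)
cv2.imwrite('pics/s5c.png',cv2.resize(im[v-50:v+50,u-65:u+65,::-1],None,fx=6,fy=6,interpolation=cv2.INTER_CUBIC))
```

```text
t 5.72 pos [ 504.9 -175.2  186.7] cur yaw 0.066 q6 -0.4 z-axis [-9.e-04  4.e-04 -1.e+00] shift [0.8 0.2 6.7] turn -0.001 or 3.141 F [ 0.1 -0.4 -0.4] w 29.3 ff 35.257612746208906
349 198
```

View pics/s5c.png

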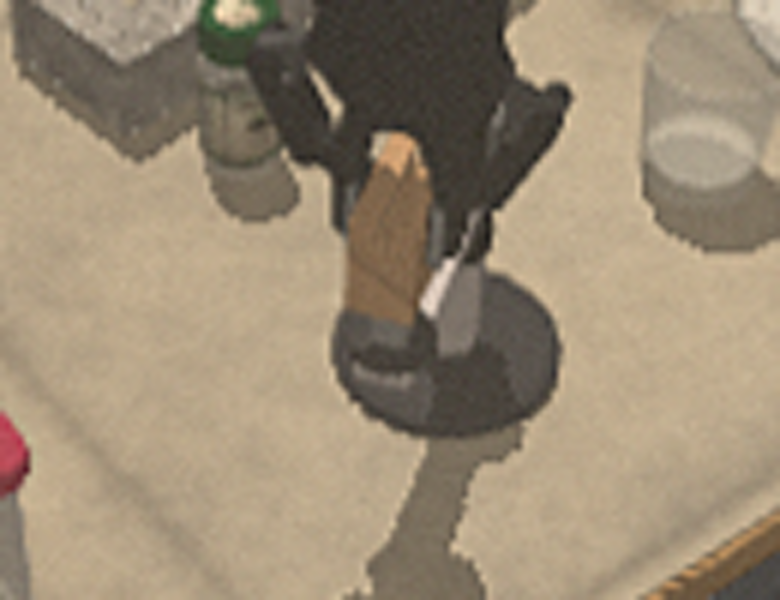

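The scene view shows the holder hanging right above the dark seat (crop (385,345)). I descend gently, watching the force.

Emit:
carry_out(
  plan=[1, 0.5, 0, 10, 0, 1, 0.5, 0, 18, 0, 1, 0.5, 0, 24, 0, 1, 0.5, 0, 28, 0, 1, 0.5, 0, 28, 0],
)

```text
time: 6.35
position: [504.9, -175.6, 158.4]
tcp_rot: [0.684, 0.73, -0.0, -0.0]
force: [0.4, 0.2, -0.6]
gripper_width: 29.7
finger_force: 35.3
```

Run:
```python
from h import *
go([505,-174.4,140],0.067)
```

```text
t 6.35 pos [ 504.9 -175.6  158.4] cur yaw 0.065 q6 -0.4 z-axis [-6.e-04  2.e-04 -1.e+00] shift [ 1.2  0.2 18.4] turn -0.002 or 3.14 F [ 0.4  0.2 -0.6] w 29.7 ff 35.25714933872223
```

Emit:
carry_out(
  plan=[1, 0.5, 0, 4, 0, 1, 0.5, 0, 8, 0, 1, 0.5, 0, 12, 0, 1, 0.5, 0, 14, 0, 1, 0.5, 0, 14, 0],
)

```text
time: 6.98
position: [505.0, -175.1, 144.6]
tcp_rot: [0.684, 0.73, -0.0, -0.0]
force: [0.1, 0.8, -0.4]
gripper_width: 29.4
finger_force: 35.2
```

Emit:
carry_out(
  plan=[1, 0, 0, 2, 0, 1, 0, 0, 3, 0, 1, 0, 0, 4, 0, 1, 0, 0, 5, 0, 1, 0, 0, 5, 0],
)

```text
time: 7.6
position: [505.4, -175.1, 143.9]
tcp_rot: [0.684, 0.73, 0.0, 0.001]
force: [-15.4, 7.5, 47.5]
gripper_width: 29.6
finger_force: 41.1
```

Emit:
carry_out(
  plan=[1, 0, 0, -4, 0, 1, 0, 0, -4, 0, -1, 0, 0, -4, 0, -1, 0, 0, -4, 0, -1, 0, 0, -4, 0],
)

```text
time: 8.22
position: [504.8, -175.0, 143.2]
tcp_rot: [0.684, 0.73, -0.0, -0.0]
force: [-0.3, -0.7, -0.2]
gripper_width: 82.0
finger_force: 0.0
```

Emit:
carry_out(
  plan=[-1, 0, 0, 0, 0, -1, 0, 0, -30, 0, -1, 0, 0, -80, 0, -1, 0, 0, -120, 0, -1, -70, 0, -120, 0],
)

```text
time: 8.85
position: [511.3, -236.2, 267.6]
tcp_rot: [0.682, 0.731, 0.001, 0.003]
force: [0.6, -0.9, -0.7]
gripper_width: 85.5
finger_force: 0.0
```

Emit:
carry_out(
  plan=[-1, -25, 0, 0, 0, -1, -25, 0, 0, 0, -1, -25, 0, 0, 0],
)

```text
time: 9.22
position: [510.5, -261.7, 263.4]
tcp_rot: [0.684, 0.73, 0.0, -0.0]
force: [-0.6, 0.1, 1.2]
gripper_width: 85.5
finger_force: 0.0
```

Run:
```python
from h import *
im,p=snap('wrist','w6.png');go([505,-285,200],0.067)
print(proj(p,[[505,-175.5,180],[511,-285,185]]))
cv2.imwrite('pics/w6c.png',cv2.resize(im[20:220,190:450,::-1],None,fx=3,fy=3))
```

```text
t 9.28 pos [ 510.5 -261.5  263.4] cur yaw 0.066 q6 -0.54 z-axis [-6.e-04  6.e-04 -1.e+00] shift [-23.1  -7.   63.4] turn -0.001 or 3.14 F [-0.4  0.7  0.7] w 85.5 ff 0.0
[[321.2477696   99.645036  ]
 [319.87387173 237.93816895]]
```

View pics/w6c.png

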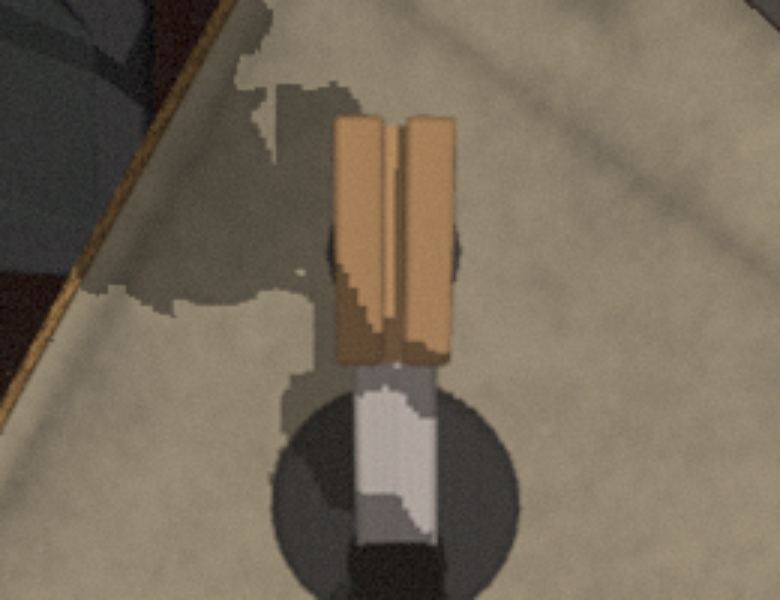

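The holder sits flush on the seat, with slot and crosspiece parallel and on the same line (crop column ≈395). The grip's near face starts at crop (396,543). I'll check the seated height from the top-face width and work out the grip move.

Run:
```python
from h import *
p=load('w6.png');C=lambda x,y:(190+x/3,20+y/3)
for z in (174,180,186):
  a,b,c,d=[onz(p,*C(*q),z) for q in [(334,118),(456,118),(336,364),(450,364)]]
  print(z,np.linalg.norm(a-b),np.linalg.norm(c-d),(a+b)/2,(c+d)/2,np.linalg.norm(a+b-c-d)/2)
a,b=[onz(p,*C(*q),121) for q in [(355,490),(437,490)]];print('bar',a,b)
a,b=[onz(p,*C(*q),123) for q in [(350,543),(443,543)]];print('gripfoot',a,b)
go([512,-285.6,139],0.067)
```

```text
174 30.36524750654121 30.365642768223175 [ 503.43499999 -146.42449226  174.        ] [ 506.86069588 -206.63584844  174.        ] 60.308729097525784
180 29.581150168267257 29.581535223425167 [ 503.48072502 -147.59199779  180.        ] [ 506.81796192 -206.24856459  180.        ] 58.75142534263731
186 28.797052829993365 28.797427678626985 [ 503.52645005 -148.75950332  186.        ] [ 506.77522797 -205.86128075  186.        ] 57.194121587748924
bar [ 497.08419651 -252.87009073  121.        ] [ 524.90621243 -251.07754154  121.        ]
gripfoot [ 496.41531314 -271.09789178  123.        ] [ 528.29049022 -269.04359286  123.        ]
t 9.28 pos [ 510.5 -261.5  263.4] cur yaw 0.066 q6 -0.54 z-axis [-6.e-04  6.e-04 -1.e+00] shift [-24.2   0.  124.4] turn -0.001 or 3.14 F [-0.4  0.7  0.7] w 85.5 ff 0.0
```

Emit:
carry_out(
  plan=[-1, -24, 0, 10, 0, -1, -24, 0, 50, 0, -1, -24, 0, 95, 0, -1, -24, 0, 124, 0, -1, -24, 0, 124, 0],
)

```text
time: 9.9
position: [510.7, -285.8, 137.1]
tcp_rot: [0.683, 0.73, -0.001, -0.002]
force: [0.9, 0.0, -0.1]
gripper_width: 85.7
finger_force: 0.0
```

Run:
```python
from h import *
go([512,-285.6,139],0.067)
```

```text
t 9.9 pos [ 510.7 -285.8  137.1] cur yaw 0.066 q6 -0.58 z-axis [-0.0044  0.0023 -1.    ] shift [ 0.2  1.3 -1.9] turn -0.001 or 3.14 F [ 0.9  0.  -0.1] w 85.7 ff 0.0
```

Emit:
carry_out(
  plan=[1, 0, 1, 0, 0, 1, 0, 1, 0, 0, 1, 0, 1, 0, 0, 1, 0, 1, 0, 0, 1, 0, 1, 0, 0],
  grip_force=60,
)

```text
time: 10.52
position: [514.0, -286.5, 141.0]
tcp_rot: [0.683, 0.73, 0.0, 0.001]
force: [0.5, 0.9, 5.7]
gripper_width: 27.6
finger_force: 60.6
```

Emit:
carry_out(
  plan=[1, 0, 0, 0, 0, 1, 0, 0, 0, 0, 1, 0, 0, 0, 0],
)

```text
time: 10.9
position: [514.0, -286.6, 141.0]
tcp_rot: [0.683, 0.73, 0.0, 0.001]
force: [0.5, 0.2, 5.6]
gripper_width: 27.3
finger_force: 60.6
```

Run:
```python
from h import *
go([512,-285.6,139],0.067)
```

```text
t 10.9 pos [ 514.  -286.6  141. ] cur yaw 0.067 q6 -0.58 z-axis [ 0.0017 -0.0012 -1.    ] shift [ 1.1 -2.   2. ] turn -0.0 or 3.141 F [0.5 0.2 5.6] w 27.3 ff 60.633015632629395
```

Emit:
carry_out(
  plan=[1, 0, 0, -5, 0, 1, 0, 0, -11, 0, 1, 0, 0, -18, 0, 1, 0, 0, -26, 0, 1, 0, 0, -34, 0],
)

```text
time: 11.52
position: [514.0, -286.5, 173.7]
tcp_rot: [0.683, 0.73, 0.0, 0.001]
force: [6.4, -2.3, -8.2]
gripper_width: 27.2
finger_force: 59.6
```

Force about −8 N, as a free mast should feel; I keep going up.

Emit:
carry_out(
  plan=[1, 0, 0, -9, 0, 1, 0, 0, -18, 0, 1, 0, 0, -26, 0, 1, 0, 0, -34, 0, 1, 0, 0, -40, 0],
)

```text
time: 12.15
position: [513.9, -286.5, 213.7]
tcp_rot: [0.683, 0.73, 0.0, 0.001]
force: [5.7, -2.3, -9.6]
gripper_width: 27.5
finger_force: 59.7
```

Emit:
carry_out(
  plan=[1, 0, 0, -4, 0, 1, 0, 0, -8, 0, 1, 0, 0, -11, 0, 1, 0, 0, -14, 0, 1, 0, 0, -14, 0],
)

```text
time: 12.78
position: [514.0, -286.5, 227.6]
tcp_rot: [0.683, 0.73, 0.0, 0.001]
force: [5.6, -2.5, -6.8]
gripper_width: 27.2
finger_force: 59.8
```

Emit:
carry_out(
  plan=[1, 0, 0, -2, 0, 1, 0, 0, -3, 0, 1, 0, 0, -4, 0, 1, 0, 0, -5, 0, 1, 0, 0, -5, 0],
)

```text
time: 13.4
position: [513.9, -286.5, 231.2]
tcp_rot: [0.683, 0.73, 0.0, 0.0]
force: [8.9, -4.6, -18.4]
gripper_width: 27.2
finger_force: 61.0
```

Run:
```python
from h import *
go([512,-285.6,230],0.067)
```

```text
t 13.4 pos [ 513.9 -286.5  231.2] cur yaw 0.066 q6 -0.58 z-axis [ 9.e-04 -5.e-04 -1.e+00] shift [ 1.  -1.9  1.2] turn -0.001 or 3.141 F [  8.9  -4.6 -18.4] w 27.2 ff 60.98352670669556
```

The force has risen to 18 N after 90 mm of travel, so this is the hard end. One last look before handing in.

Run:
```python
from h import *
im,p=snap('scene','s7.png')
u,v=proj(p,[[505,-176,220]])[0].astype(int);print(u,v)
cv2.imwrite('pics/s7c.png',cv2.resize(im[v-45:v+75,u-75:u+75,::-1],None,fx=5,fy=5,interpolation=cv2.INTER_CUBIC))
```

```text
350 179
```

View pics/s7c.png

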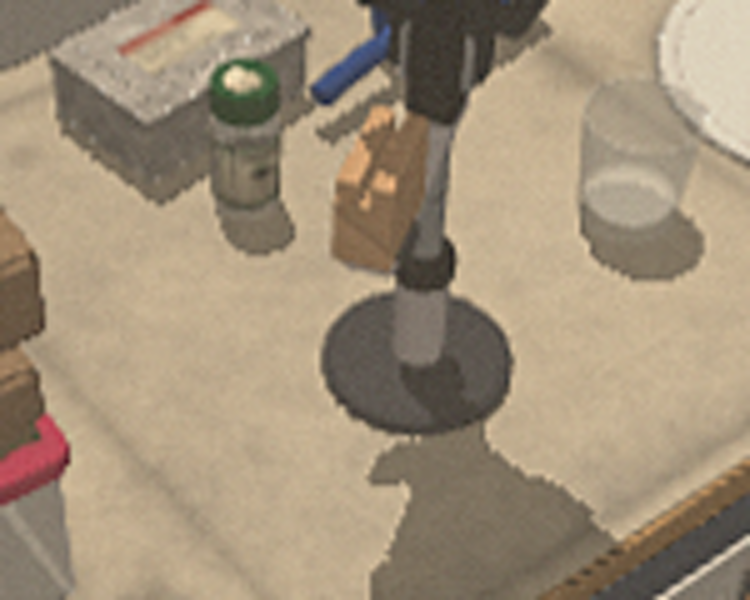

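Run:
```python
from h import *
p=load('s7.png');c,s=np.cos(.067),np.sin(.067)
X=[[505+a*c-b*s,-176+a*s+b*c,z] for z in (214.5,268.5) for a,b in ((-15,-30),(-15,30),(15,30),(15,-30))]
print(((proj(p,X)-[275,134])*5).round())
go([0,0,0],0)
```

```text
[[421. 202.]
 [386. 279.]
 [329. 265.]
 [365. 189.]
 [426. 122.]
 [391. 199.]
 [331. 185.]
 [369. 109.]]
t 13.45 pos [ 513.9 -286.5  231.2] cur yaw 0.066 q6 -0.58 z-axis [ 9.e-04 -5.e-04 -1.e+00] shift [ 320.  -494.   230.6] turn 0.066 or -3.075 F [  9.2  -5.2 -18.2] w 27.2 ff 61.02016568183899
```

The last view shows the mast drawn out and the holder's corners within about 2 px of where a seated, aligned holder at full height should be. The jars and the glass have not moved.

```bash
python3 -c "
from h import *
print(order.finish_job())"
```

```text
the job is handed in; nothing more can be done
None
```

I fitted the larger holder fully down on the spigot with its slot in line with the crosspiece, let go of it, then drew the mast up about 90 mm to the hard stop and handed in at about 13.5 s, still holding the grip with the button squeezed.

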